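# Change over the electrolysis tubes

### The job

Change the long two-ended electrolysis box over to its other pair of tubes: bring its tall lever from the side it leans to up to centre off (upright), pause there for two seconds, then carry it on fully over to the other side and let go. Do not take it across in one go and back. Leave the short ball-ended lever of the small on/off box alone.

Things in the scene. Friction and masses are not known exactly. Their poses are not given: they have to be found in the camera images.
- changeover (a joint): angle of the changeover lever in rad: 0 = upright = centre off; it starts leaning to -0.55 to -0.7, which is towards the -y end of its box; +0.7 (stop) leans fully towards the +y end; the stops are at -0.7 and +0.7. No spring and no detent: it stays wherever it is left; dry friction of about 0.2 Nm (some 2.5 N at the knob).
- changeover_knob (a point): centre of the changeover lever's knob: a black disc 32 mm in diameter and 18 mm thick, its flat faces looking along the box's x (the hinge axis), so it can be pinched 18 mm wide along the box's x. It sits 90 mm from the hinge on a steel arm 8 mm thick (along the box's x) and 14 mm wide. Hence it moves in the box's y-z plane: 90 sin(angle) mm in box y, 75 + 90 cos(angle) mm above the bench.
- changeover_box: the long grey changeover box that stands fast on the bench, 120 (x) x 300 (y) x 60 (z) mm; origin at the centre of its underside, on the bench; y along its length, z up. The lever's hinge lies 75 mm above the origin, along the box's x. Two cork-stoppered glass tubes stand at each end (y = -130 and +130 mm, x = -25 and +25 mm) up to 113 mm above the bench; two hinge cheeks 30 mm long, at x = -20 and +20 mm, rise to 85 mm.
- onoff_knob (a point): centre of the black 24 mm ball on the short lever (50 mm from its hinge) of the small grey on/off box (100 x 130 x 50 mm, one tube up to 103 mm high): a bystander, to be left alone. The ball is about 112 mm above the bench at most. It stands on the other side of the work area, left or right, from the changeover box.

How it is judged:
By the outcome, as a careful person would: the job done as asked, in the order asked, and still so for the second after the job is handed in, with the robot touching nothing.
It also fails if it takes over 38 s, if anything falls off the work surface, if the arm or the gripper's body presses on something with over 40 N, if the wrist force passes 120 N, or if a joint passes its speed limit or range.

### The arm

A 6-joint arm with a two-finger parallel gripper is mounted at the origin on the work surface. World frame = base frame: x ahead of the robot, y to its left, z up, the work surface at z = 0. Lengths are in m, angles in degrees, forces in N, time in s.
With the tool pointing down it reaches from about 0.275 to 0.875 m from the base axis. Payload 12.5 kg.
Tool frame: the origin (TCP) lies midway between the tips of the shut fingers; the grasp point (between the pads) lies 19 mm behind it (robot.grip_depth is the distance from the TCP to the grasp point, in m); z points along the fingers, y is the line along which they close (so a half turn about z gives the same grasp; the last joint's range is limited). The gripper opens to 85 mm and grips with 20 to 120 N. Pads are 22 mm wide; open, the fingers measure 114 mm over their backs; the gripper's body (76 mm by 85 mm) begins 54 mm behind the grasp point. The pads swing forward as they close: fully open they stand 13 mm farther back than shut.
Start: joints at [-70.68, 20.094, 94.641, -0, 65.266, -4.847], TCP at [0.225, -0.502, 0.231] pointing down, gripper open.
Joint ranges: [-157.81, 157.81], [-45, 120.19], [0.68, 151.7], [-89.99, 269.99], [4.06, 180], [-164.3, 164.3]. Speed limits (degrees/s): [127.2, 127.2, 159.86, 180, 180, 180].

### API

Orientations are given as [roll, pitch, yaw] about the fixed x, y, z axes, in that order (R = Rz(yaw) Ry(pitch) Rx(roll)).
In Python, from plant import robot gives the robot as it stands. The module is installed in compiled form; this text tells all that it offers.
- The arm moves only by the tool apply_moves, never from a script. Its argument "commands" is a list of rows, each an object of numbers: "wx", "wy", "wz": the turn, a rotation vector about the tool's x, y, z in rad; "x", "y", "z": the shift along the tool's x, y, z in mm; "hand": the finger opening in mm, from 0 to 85.4. A call has 1 to 5 rows; each row is the pose to reach, as a shift and turn from the pose commanded when the call began, along the tool's axes at that moment; what a row does not reach only later rows make up. A row lasts 1/10 s, in which the tool goes at most 50 mm and 8.59 degrees, less where a joint would pass 70% of its speed; a pose out of reach is approached as far as the arm can. A call with a gripper value outside its range is refused whole. The fingers move at their own pace and stop on an object; "force" is the grip in N (left out, the last holds). Time passes only in rows, so rows that repeat a pose let the fingers close. It gives the time, the measured TCP pose, the force, the opening and the grip force at its end, in the units of the state.
- robot.read_state(): the state, without advancing time (a new reading comes with each control period).
- robot.grab_frame(name): name is "scene" or "top" or "wrist"; returns a dict with "img" (400x640x3 uint8, red, green, blue), "fx", "fy", "cx", "cy" (pixels), "R" (3x3) and "t" (3): a world point X has camera coordinates R X + t. Camera axes: x right, y down, z forward; pixel columns grow to the right and rows downward; lengths in m; the calibration is good to about 2 mm. A picture is of the moment at which its call begins. There is no depth.
- robot.sign_off(): hands the job in; it is judged then, once.
The state is a dict: "t": time; "joint_pos": joint angles; "qvel": joint speeds; "effort": joint torques, N m; "tool_pos": TCP position; "eef_rot": TCP orientation; "force": force on the tool from outside, world axes, zero at the start; "ft_torque": the same for the moment, N m; "opening": finger opening in m; "gripper_force": force on a finger pad.
Only numpy, scipy, OpenCV 4.12 (cv2) and the standard library are available. Lean on these libraries where they do the work, as an engineer would, in place of code of your own. Each camera call takes 0.05 s, during which the arm holds its last target. There are 200 camera calls.

## Working session

There is one attempt and no reset: what is moved stays moved. The work goes in short steps, Python scripts to look and compute and a tool call to move; the robot and the scene stay as the last step left them, time stands still between calls to the robot, and variables do not carry over. Pictures are saved under pics/ and viewed, at most 10 in all, crops included, and the job is handed in when it is done.

Besides the shell and the picture viewer there is one more tool, called after ">>>" as a command line: name --argument value ..., lists and objects as JSON in quotes. apply_moves: Moves the arm, as the interface text tells. Its arguments: {"type":"object","properties":{"commands":{"type":"array","items":{"type":"object","properties":{"wx":{"type":"number"},"wy":{"type":"number"},"wz":{"type":"number"},"x":{"type":"number"},"y":{"type":"number"},"z":{"type":"number"},"hand":{"type":"number"}}}},"force":{"type":"number"}},"required":["commands"]}

```bash
mkdir -p pics; python3 - <<'E'
from plant import robot
import cv2,pickle
s=robot.read_state();print(s)
d={}
for n in("scene","top"):
    f=robot.grab_frame(n);d[n]=f;cv2.imwrite(f"pics/{n}0.png",f["img"][:,:,::-1]);print(n,f["fx"],f["cx"],f["cy"],f["R"],f["t"])
pickle.dump(d,open("f0.pkl","wb"))
E
```

```text
{'t': 0.0, 'joint_pos': array([-7.06811360e+01,  2.01248938e+01,  9.46789266e+01, -9.51189353e-04,
        6.52662636e+01, -4.84572460e+00]), 'qvel': array([-0.18495956, -0.02922099,  0.09931958,  0.0741032 , -0.04234496,
       -0.10979208]), 'effort': array([-1.02022987e-03, -5.06110740e+01, -2.91403216e+01, -1.37538177e-04,
        4.62290467e-03, -1.15288037e-05]), 'tool_pos': array([ 0.22506379, -0.50145803,  0.23074   ]), 'eef_rot': array([-1.79930094e+02, -5.05985700e-03,  2.41649840e+01]), 'force': array([-0.2992336 ,  0.28428846, -0.3017034 ]), 'ft_torque': array([-0.03060076, -0.00138543, -0.00695429]), 'gripper_force': 0.0, 'opening': 0.08538817639161658}
scene 474.5191140150376 331.1926345526896 202.84087061893277 [[-0.27481784  0.96147944 -0.00569564]
 [ 0.75825349  0.21308014 -0.61615623]
 [-0.59120792 -0.17364946 -0.78760336]] [ 0.14058041 -0.32893623  1.41343711]
top 374.535882223971 316.55268687081264 197.13383648938293 [[-0.02421757 -0.99928629  0.02899014]
 [-0.98945078  0.01981593 -0.14350775]
 [ 0.14283086 -0.03215973 -0.98922449]] [-0.00541681  0.57216198  0.71422971]
```

View pics/scene0.png

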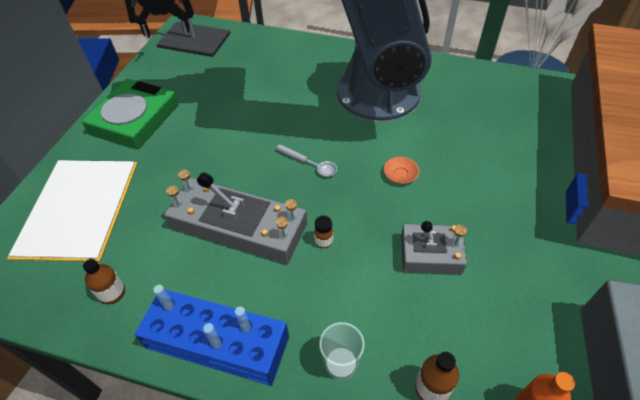

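View pics/top0.png

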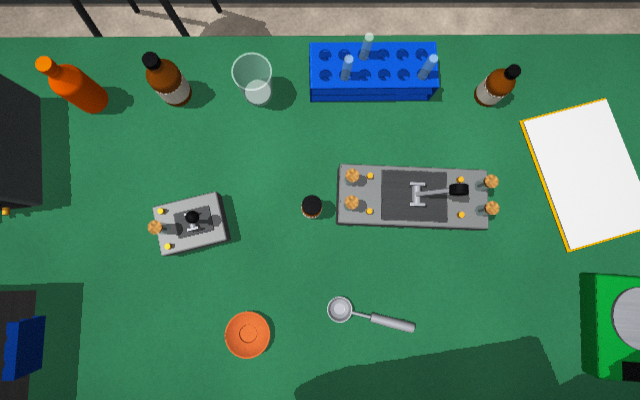

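Top view: the changeover box spans about (338–490, 165–230), with stoppers at (352,175), (352,202), (491,181) and (492,208) and the knob at (459,190). Scene view: stoppers at (184,175), (172,190), (290,205) and (281,223), knob at (205,181). I'll fit the box pose and lever angle to these points.

```bash
cat >h.py <<'E'
import numpy as np
from scipy.optimize import least_squares
def proj(f,X):
    c=np.atleast_2d(X)@f["R"].T+f["t"];return np.c_[f["fx"]*c[:,0]/c[:,2]+f["cx"],f["fy"]*c[:,1]/c[:,2]+f["cy"]]
def pts(p):
    x,y,w,a=p;h=.107
    L=np.array([[.025,.13,h],[-.025,.13,h],[.025,-.13,h],[-.025,-.13,h],[0,.09*np.sin(a),.075+.09*np.cos(a)]])
    c,s=np.cos(w),np.sin(w);return L@np.array([[c,s,0],[-s,c,0],[0,0,1]])+[x,y,0]
E
python3 - <<'E'
from h import *
import pickle
d=pickle.load(open("f0.pkl","rb"))
m={"top":[(352,175),(352,202),(491,181),(492,208),(459,190)],"scene":[(281,223),(290,205),(172,190),(184,175),(205,181)]}
r=lambda p:np.concatenate([(proj(d[k],pts(p))-m[k]).ravel() for k in m])
s=least_squares(r,[.5,-.2,0,-.6]);print(s.x,np.degrees(s.x[2]));print(r(s.x).reshape(-1,2).round(1));print(pts(s.x))
E
```

```text
[ 0.56791947 -0.211819   -0.06426126 -0.62608211] -3.68189892652906
[[ 0.4  0.8]
 [-0.3  0.4]
 [-0.5  1. ]
 [-0.8  0.5]
 [-0.2 -0.2]
 [-0.6  0.6]
 [-0.3  0.7]
 [-0.3  1.6]
 [-0.5  0.4]
 [-0.6 -0.9]]
[[ 0.60121609 -0.08369275  0.107     ]
 [ 0.55131929 -0.0804819   0.107     ]
 [ 0.58451966 -0.3431561   0.107     ]
 [ 0.53462286 -0.33994525  0.107     ]
 [ 0.56453281 -0.26444785  0.14792966]]
```

>>> apply_moves --commands '[{"x":40,"y":-8,"wz":-0.13},{"x":80,"y":-15,"wz":-0.26},{"x":120,"y":-23,"wz":-0.39},{"x":160,"y":-30,"wz":-0.52},{"x":200,"y":-38,"wz":-0.65}]'

```text
invalid input at $.commands[0]: expected keys wx, wy, wz, x, y, z, hand
```

```bash
cat >>h.py <<'E'
from scipy.spatial.transform import Rotation as Ro
def go(robot,gp,yaw):
    "shift (mm, tool axes) and turn taking the grasp point to gp, tool down with yaw (deg)"
    s=robot.read_state();R=Ro.from_euler("xyz",s["eef_rot"],degrees=True);T=Ro.from_euler("xyz",[180,0,yaw],degrees=True)
    tcp=np.array(gp)+T.apply([0,0,robot.grip_depth])
    print("t",s["t"],"tcp",s["tool_pos"].round(4),s["eef_rot"].round(2),"shift",(R.inv().apply(tcp-s["tool_pos"])*1000).round(1),"turn",(R.inv()*T).as_rotvec().round(3))
E
python3 -c "
from h import *;from plant import robot
go(robot,[.5645,-.2645,.250],86.3)"
```

```text
t 0.1 tcp [ 0.2251 -0.5015  0.2308] [-1.7995e+02 -1.0000e-02  2.4170e+01] shift [ 4.067e+02 -7.730e+01 -3.000e-01] turn [-1.000e-03 -1.000e-03 -1.084e+00]
```

All the keys are required.

>>> apply_moves --commands '[{"x":40,"y":-8,"z":0,"wx":0,"wy":0,"wz":-0.13,"hand":85},{"x":80,"y":-15,"z":0,"wx":0,"wy":0,"wz":-0.26,"hand":85},{"x":120,"y":-23,"z":0,"wx":0,"wy":0,"wz":-0.39,"hand":85},{"x":160,"y":-30,"z":0,"wx":0,"wy":0,"wz":-0.52,"hand":85},{"x":200,"y":-38,"z":0,"wx":0,"wy":0,"wz":-0.65,"hand":85}]'

```text
t: 0.6
tool_pos: [0.3932, -0.384, 0.2311]
eef_rot: [-180.0, -0.0, 61.7]
force: [0.4, -0.7, -0.4]
opening: 0.0852
gripper_force: 0.0
```

```bash
python3 -c "
from h import *;from plant import robot
go(robot,[.5645,-.2645,.250],86.3)"
```

```text
t 0.6 tcp [ 0.3932 -0.384   0.2311] [-1.7998e+02 -1.0000e-02  6.1710e+01] shift [186.4  94.2  -0.2] turn [-0.    -0.    -0.429]
```

>>> apply_moves --commands '[{"x":37,"y":19,"z":0,"wx":0,"wy":0,"wz":-0.09,"hand":85},{"x":74,"y":38,"z":0,"wx":0,"wy":0,"wz":-0.18,"hand":85},{"x":112,"y":57,"z":0,"wx":0,"wy":0,"wz":-0.27,"hand":85},{"x":150,"y":76,"z":0,"wx":0,"wy":0,"wz":-0.36,"hand":85},{"x":186,"y":94,"z":0,"wx":0,"wy":0,"wz":-0.43,"hand":85}]'

```text
t: 1.1
tool_pos: [0.5649, -0.2655, 0.231]
eef_rot: [-180.0, -0.0, 86.3]
force: [0.2, -0.3, -0.3]
opening: 0.0853
gripper_force: 0.0
```

```bash
python3 - <<'E'
from h import *;from plant import robot
import cv2
f=robot.grab_frame("wrist");cv2.imwrite("pics/w1.png",f["img"][:,:,::-1])
print(proj(f,pts([.5679,-.2118,-.0643,-.626])).round(1))
go(robot,[.5645,-.2645,.148],86.3)
E
```

```text
[[357.  -55. ]
 [287.1 -54.9]
 [349.2 273.1]
 [295.8 273.2]
 [322.4 206.4]]
t 1.15 tcp [ 0.5685 -0.2622  0.2308] [ 1.7994e+02 -8.0000e-02  8.6630e+01] shift [ -2.7  -4.  101.5] turn [ 0.001 -0.001  0.006]
```

View pics/w1.png

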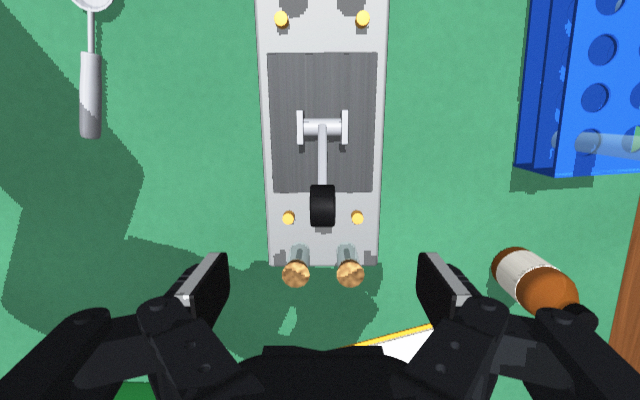

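Wrist view: the knob is at (322,206) and the near stoppers are at (296,273) and (350,273). That matches the projected fit within about 1 px, so I'll descend.

>>> apply_moves --commands '[{"x":0,"y":0,"z":0,"wx":0,"wy":0,"wz":0,"hand":50},{"x":0,"y":0,"z":0,"wx":0,"wy":0,"wz":0,"hand":50},{"x":0,"y":0,"z":20,"wx":0,"wy":0,"wz":0,"hand":50},{"x":0,"y":0,"z":40,"wx":0,"wy":0,"wz":0,"hand":50},{"x":0,"y":0,"z":50,"wx":0,"wy":0,"wz":0,"hand":50}]'

```text
t: 1.65
tool_pos: [0.5622, -0.2675, 0.1798]
eef_rot: [-179.9, -0.1, 85.9]
force: [0.0, -0.1, -0.2]
opening: 0.0501
gripper_force: 0.0
```

```bash
python3 -c "
from h import *;from plant import robot
go(robot,[.5645,-.2645,.148],86.3)"
```

```text
t 1.65 tcp [ 0.5622 -0.2675  0.1798] [-1.7988e+02 -5.0000e-02  8.5930e+01] shift [ 3.1  2.2 50.5] turn [-0.002 -0.001 -0.006]
```

>>> apply_moves --commands '[{"x":0,"y":0,"z":15,"wx":0,"wy":0,"wz":0,"hand":50},{"x":0,"y":0,"z":30,"wx":0,"wy":0,"wz":0,"hand":50},{"x":0,"y":0,"z":40,"wx":0,"wy":0,"wz":0,"hand":50},{"x":0,"y":0,"z":50,"wx":0,"wy":0,"wz":0,"hand":50},{"x":0,"y":0,"z":50,"wx":0,"wy":0,"wz":0,"hand":50}]'

```text
t: 2.15
tool_pos: [0.5631, -0.2666, 0.1299]
eef_rot: [-179.9, -0.1, 86.0]
force: [0.0, -0.1, -1.2]
opening: 0.0498
gripper_force: 0.0
```

```bash
python3 -c "
from h import *;from plant import robot
go(robot,[.5645,-.2645,.148],86.3)"
```

```text
t 2.15 tcp [ 0.5631 -0.2666  0.1299] [-1.799e+02 -5.000e-02  8.605e+01] shift [2.2 1.2 0.6] turn [-0.002 -0.001 -0.004]
```

>>> apply_moves --commands '[{"x":0,"y":0,"z":0,"wx":0,"wy":0,"wz":0,"hand":50},{"x":0,"y":0,"z":0,"wx":0,"wy":0,"wz":0,"hand":50},{"x":0,"y":0,"z":0,"wx":0,"wy":0,"wz":0,"hand":50}]'

```text
t: 2.45
tool_pos: [0.5639, -0.267, 0.1319]
eef_rot: [179.9, 0.0, 86.0]
force: [0.1, 0.4, 0.2]
opening: 0.05
gripper_force: 0.0
```

```bash
python3 - <<'E'
from h import *;from plant import robot
import cv2
f=robot.grab_frame("wrist");cv2.imwrite("pics/w2.png",f["img"][:,:,::-1])
go(robot,[.5645,-.2645,.148],86.3)
E
```

```text
t 2.5 tcp [ 0.5639 -0.267   0.1318] [1.7996e+02 2.0000e-02 8.6050e+01] shift [2.5 0.5 2.5] turn [ 0.001  0.    -0.004]
```

View pics/w2.png

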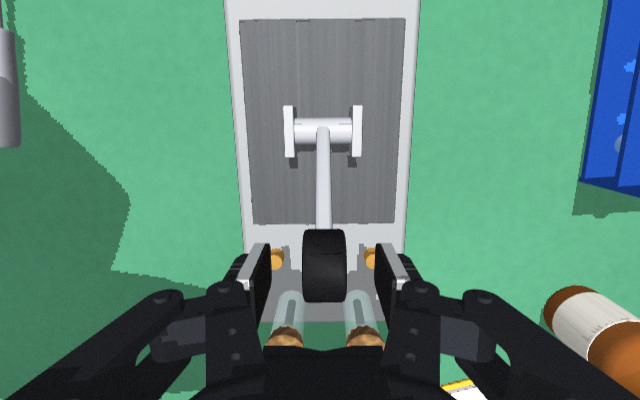

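Knob at (324,265), centred between the pads at about x = 255 and x = 393. I'll shift slightly and close with low force.

>>> apply_moves --commands '[{"x":2,"y":0,"z":2,"wx":0,"wy":0,"wz":0,"hand":50},{"x":2,"y":0,"z":2,"wx":0,"wy":0,"wz":0,"hand":10},{"x":2,"y":0,"z":2,"wx":0,"wy":0,"wz":0,"hand":10},{"x":2,"y":0,"z":2,"wx":0,"wy":0,"wz":0,"hand":10},{"x":2,"y":0,"z":2,"wx":0,"wy":0,"wz":0,"hand":10}]' --force 20

```text
t: 3.0
tool_pos: [0.5645, -0.2649, 0.1295]
eef_rot: [179.9, 0.0, 86.1]
force: [5.3, 0.2, -1.2]
opening: 0.0174
gripper_force: 27.1
```

```bash
python3 - <<'E'
from h import *;from plant import robot
go(robot,[.5645,-.2645,.148],86.3)
s=robot.read_state();print(s["opening"],s["gripper_force"],s["force"])
# path from knob angle -.626 to 0, to .69: shift in tool axes (tool x = box +y, z down)
for a in np.linspace(-.626,0,11):print(round(a,2),(90*(np.sin(a)-np.sin(-.626))).round(1),(-90*(np.cos(a)-np.cos(.626))).round(1))
for a in np.linspace(0,.7,11):print(round(a,2),(90*np.sin(a)).round(1),(90-90*np.cos(a)).round(1))
E
```

```text
t 3.0 tcp [ 0.5645 -0.2649  0.1295] [1.799e+02 2.000e-02 8.608e+01] shift [ 0.4 -0.1  0.2] turn [ 0.002  0.    -0.004]
0.01743998946538148 27.11949795484543 [ 5.30141501  0.16261802 -1.19202363]
-0.63 0.0 -0.0
-0.56 4.7 -3.2
-0.5 9.5 -6.0
-0.44 14.5 -8.6
-0.38 19.7 -10.8
-0.31 25.0 -12.7
-0.25 30.4 -14.3
-0.19 35.9 -15.5
-0.13 41.5 -16.4
-0.06 47.1 -16.9
0.0 52.7 -17.1
0.0 0.0 0.0
0.07 6.3 0.2
0.14 12.6 0.9
0.21 18.8 2.0
0.28 24.9 3.5
0.35 30.9 5.5
0.42 36.7 7.8
0.49 42.4 10.6
0.56 47.8 13.7
0.63 53.0 17.3
0.7 58.0 21.2
```

>>> apply_moves --commands '[{"x":4.7,"y":0,"z":-3.2,"wx":0,"wy":0,"wz":0,"hand":10},{"x":9.5,"y":0,"z":-6,"wx":0,"wy":0,"wz":0,"hand":10},{"x":14.5,"y":0,"z":-8.6,"wx":0,"wy":0,"wz":0,"hand":10},{"x":19.7,"y":0,"z":-10.8,"wx":0,"wy":0,"wz":0,"hand":10},{"x":25,"y":0,"z":-12.7,"wx":0,"wy":0,"wz":0,"hand":10}]'

```text
t: 3.5
tool_pos: [0.5661, -0.2407, 0.1424]
eef_rot: [179.9, 0.1, 86.1]
force: [3.1, -5.0, -1.7]
opening: 0.0175
gripper_force: 26.2
```

>>> apply_moves --commands '[{"x":5.4,"y":0,"z":-1.6,"wx":0,"wy":0,"wz":0,"hand":10},{"x":10.9,"y":0,"z":-2.8,"wx":0,"wy":0,"wz":0,"hand":10},{"x":16.5,"y":0,"z":-3.7,"wx":0,"wy":0,"wz":0,"hand":10},{"x":22,"y":0,"z":-4.2,"wx":0,"wy":0,"wz":0,"hand":10},{"x":27.5,"y":0,"z":-4.4,"wx":0,"wy":0,"wz":0,"hand":10}]'

```text
t: 4.0
tool_pos: [0.5679, -0.2135, 0.1472]
eef_rot: [179.9, 0.1, 86.1]
force: [-1.1, -6.0, 3.0]
opening: 0.0173
gripper_force: 27.2
```

```bash
python3 - <<'E'
from h import *;from plant import robot
import cv2,pickle
d={}
for n in("top","scene"):
    f=robot.grab_frame(n);d[n]=f
    u,v=proj(f,pts([.5679,-.2118,-.0643,0]))[4].astype(int);print(n,u,v)
    cv2.imwrite(f"pics/{n}1.png",cv2.resize(f["img"][v-50:v+50,u-60:u+60,::-1],None,fx=5,fy=5))
go(robot,[.5679,-.2118,.165],86.3);s=robot.read_state();print(s["opening"],s["force"])
E
```

```text
top 432 186
scene 225 181
t 4.1 tcp [ 0.5679 -0.2128  0.1472] [1.7991e+02 8.0000e-02 8.6100e+01] shift [ 1.  -0.1  0.9] turn [ 0.001  0.001 -0.004]
0.017538966901500065 [-0.37414264 -1.9475328   4.77314609]
```

View pics/scene1.png

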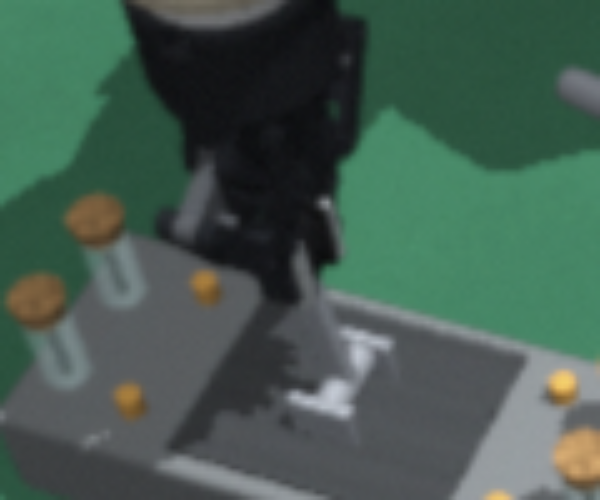

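The crop shows the arm rising from the hinge at (350,370) to the pads near (300,260). The upright projection of the knob is the crop centre, (300,250), so the lever is about upright. I'll trim by 0.7 mm and pause.

>>> apply_moves --commands '[{"x":0.7,"y":0,"z":0,"wx":0,"wy":0,"wz":0,"hand":10},{"x":0.7,"y":0,"z":0,"wx":0,"wy":0,"wz":0,"hand":10},{"x":0.7,"y":0,"z":0,"wx":0,"wy":0,"wz":0,"hand":10},{"x":0.7,"y":0,"z":0,"wx":0,"wy":0,"wz":0,"hand":10},{"x":0.7,"y":0,"z":0,"wx":0,"wy":0,"wz":0,"hand":10}]'

```text
t: 4.6
tool_pos: [0.5679, -0.2127, 0.1472]
eef_rot: [179.9, 0.1, 86.1]
force: [-0.9, -3.6, 6.4]
opening: 0.0178
gripper_force: 27.6
```

```bash
python3 - <<'E'
from h import *;from plant import robot
import cv2
f=robot.grab_frame("wrist");cv2.imwrite("pics/w3.png",f["img"][:,:,::-1])
for a in(-.1,0,.1):
    p=pts([.5679,-.2118,-.0643,a]);print(a,proj(f,p[4:])[0].round(),proj(f,[[.5679,-.2118,.075]]).round())
go(robot,[.5679,-.2118,.165],86.3)
E
```

```text
-0.1 [323. 289.] [[323. 211.]]
0 [323. 272.] [[323. 211.]]
0.1 [323. 253.] [[323. 211.]]
t 4.65 tcp [ 0.5679 -0.2127  0.1472] [1.7991e+02 8.0000e-02 8.6070e+01] shift [ 0.9 -0.1  0.9] turn [ 0.002  0.001 -0.004]
```

View pics/w3.png

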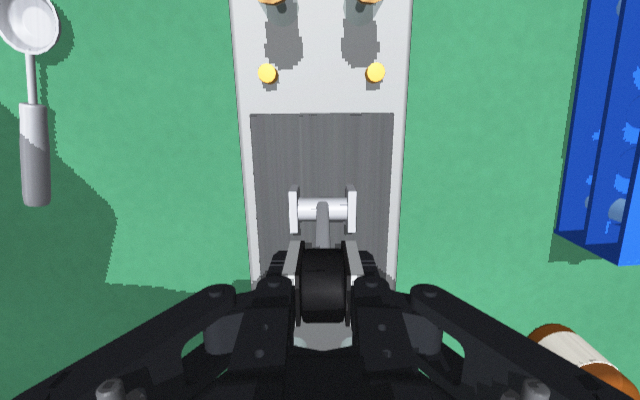

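```bash
python3 - <<'E'
from h import *;from plant import robot
f=robot.grab_frame("wrist")
th=np.linspace(0,2*np.pi,90)
for a in(-.1,-.05,0,.05):
    c=pts([.5679,-.2118,-.0643,a])[4]
    q=proj(f,c+.016*np.c_[0*th,np.cos(th),np.sin(th)]);print(a,q[:,1].min().round(),q[:,1].max().round())
go(robot,[.5679,-.2118,.165],86.3)
E
```

```text
-0.1 253.0 328.0
-0.05 245.0 319.0
0 235.0 310.0
0.05 226.0 301.0
t 4.7 tcp [ 0.5679 -0.2127  0.1472] [1.7991e+02 8.0000e-02 8.6060e+01] shift [ 0.9 -0.1  0.9] turn [ 0.002  0.001 -0.004]
```

Disc spans rows 247–322 against 235–310 expected for upright. The knob lags about 5 mm (angle about −0.06), so I'll nudge it forward and recheck.

>>> apply_moves --commands '[{"x":1.5,"y":0,"z":0,"wx":0,"wy":0,"wz":0,"hand":10},{"x":3,"y":0,"z":0,"wx":0,"wy":0,"wz":0,"hand":10},{"x":5,"y":0,"z":0,"wx":0,"wy":0,"wz":0,"hand":10},{"x":5,"y":0,"z":0,"wx":0,"wy":0,"wz":0,"hand":10}]'

```text
t: 5.1
tool_pos: [0.5682, -0.2076, 0.1471]
eef_rot: [179.9, 0.1, 86.1]
force: [-0.2, -4.6, 5.8]
opening: 0.0175
gripper_force: 27.7
```

```bash
python3 - <<'E'
from h import *;from plant import robot
import cv2
f=robot.grab_frame("wrist");cv2.imwrite("pics/w4.png",f["img"][150:350,200:440,::-1].repeat(3,0).repeat(3,1))
th=np.linspace(0,2*np.pi,90)
for a in(-.1,-.05,0,.05):
    c=pts([.5679,-.2118,-.0643,a])[4]
    q=proj(f,c+.016*np.c_[0*th,np.cos(th),np.sin(th)]);print(a,q[:,1].min().round(),q[:,1].max().round())
for y in (-.15,.15):print(proj(f,[[.5679+.0643*y,-.2118+y,.06]]))
print("yellow/hinge",proj(f,[[.5679,-.2118,.075]]))
go(robot,[.5679,-.2118,.165],86.3);s=robot.read_state();print(s["force"])
E
```

```text
-0.1 264.0 338.0
-0.05 255.0 329.0
0 246.0 321.0
0.05 237.0 311.0
[[323.49389318 372.10608067]]
[[321.59495048 -14.94139948]]
yellow/hinge [[322.75231771 217.57353937]]
t 5.15 tcp [ 0.5682 -0.2076  0.1471] [1.7992e+02 7.0000e-02 8.6060e+01] shift [-4.2 -0.   0.8] turn [ 0.001  0.001 -0.004]
[-0.55948159 -3.34229287  5.68378777]
```

View pics/w4.png

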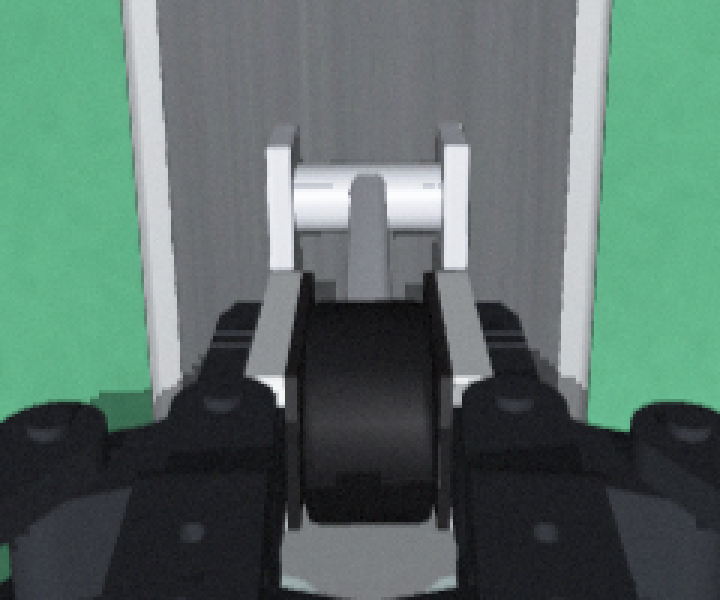

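Disc at rows 250–324 against 246–321 predicted for upright, so the angle is about −0.025. I'll add 2 mm, then pause.

>>> apply_moves --commands '[{"x":2,"y":0,"z":0,"wx":0,"wy":0,"wz":0,"hand":10},{"x":2,"y":0,"z":0,"wx":0,"wy":0,"wz":0,"hand":10},{"x":2,"y":0,"z":0,"wx":0,"wy":0,"wz":0,"hand":10},{"x":2,"y":0,"z":0,"wx":0,"wy":0,"wz":0,"hand":10},{"x":2,"y":0,"z":0,"wx":0,"wy":0,"wz":0,"hand":10}]'

```text
t: 5.65
tool_pos: [0.5683, -0.2055, 0.147]
eef_rot: [179.9, 0.1, 86.1]
force: [-0.8, -4.8, 5.3]
opening: 0.0175
gripper_force: 27.8
```

```bash
python3 - <<'E'
from h import *;from plant import robot
f=robot.grab_frame("wrist")
th=np.linspace(0,2*np.pi,90)
for a in(-.05,0,.05):
    c=pts([.5679,-.2118,-.0643,a])[4]
    q=proj(f,c+.016*np.c_[0*th,np.cos(th),np.sin(th)]);print(a,q[:,1].min().round(),q[:,1].max().round())
g=f["img"][:,322].sum(1).astype(int)
print([(i,g[i]) for i in range(200,345,1)if abs(g[i]-g[i-1])>15])
go(robot,[.5679,-.2118,.165],86.3);s=robot.read_state();print(s["force"])
E
```

```text
-0.05 259.0 334.0
0 250.0 325.0
0.05 241.0 316.0
[(202, np.int64(360)), (207, np.int64(383)), (208, np.int64(462)), (209, np.int64(543)), (210, np.int64(518)), (211, np.int64(413)), (212, np.int64(385)), (250, np.int64(298)), (251, np.int64(93)), (252, np.int64(54)), (254, np.int64(61)), (255, np.int64(45)), (256, np.int64(74)), (262, np.int64(87)), (263, np.int64(70)), (275, np.int64(119)), (279, np.int64(140)), (286, np.int64(183)), (293, np.int64(174)), (301, np.int64(129)), (305, np.int64(108)), (307, np.int64(79)), (312, np.int64(72)), (325, np.int64(246)), (326, np.int64(373)), (333, np.int64(384))]
t 5.7 tcp [ 0.5683 -0.2055  0.147 ] [1.7992e+02 6.0000e-02 8.6050e+01] shift [-6.3 -0.   0.7] turn [ 0.001  0.001 -0.004]
[ 0.61984338 -3.83511294  5.3526212 ]
```

Disc now at rows 250–325, which is upright. Holding for over 2 s.

>>> apply_moves --commands '[{"x":0,"y":0,"z":0,"wx":0,"wy":0,"wz":0,"hand":10},{"x":0,"y":0,"z":0,"wx":0,"wy":0,"wz":0,"hand":10},{"x":0,"y":0,"z":0,"wx":0,"wy":0,"wz":0,"hand":10},{"x":0,"y":0,"z":0,"wx":0,"wy":0,"wz":0,"hand":10},{"x":0,"y":0,"z":0,"wx":0,"wy":0,"wz":0,"hand":10}]'

```text
t: 6.2
tool_pos: [0.5683, -0.2055, 0.147]
eef_rot: [179.9, 0.1, 86.1]
force: [0.4, -4.1, 5.3]
opening: 0.0177
gripper_force: 27.8
```

>>> apply_moves --commands '[{"x":0,"y":0,"z":0,"wx":0,"wy":0,"wz":0,"hand":10},{"x":0,"y":0,"z":0,"wx":0,"wy":0,"wz":0,"hand":10},{"x":0,"y":0,"z":0,"wx":0,"wy":0,"wz":0,"hand":10},{"x":0,"y":0,"z":0,"wx":0,"wy":0,"wz":0,"hand":10},{"x":0,"y":0,"z":0,"wx":0,"wy":0,"wz":0,"hand":10}]'

```text
t: 6.7
tool_pos: [0.5683, -0.2055, 0.147]
eef_rot: [179.9, 0.1, 86.1]
force: [0.6, -4.2, 6.3]
opening: 0.0174
gripper_force: 27.8
```

>>> apply_moves --commands '[{"x":0,"y":0,"z":0,"wx":0,"wy":0,"wz":0,"hand":10},{"x":0,"y":0,"z":0,"wx":0,"wy":0,"wz":0,"hand":10},{"x":0,"y":0,"z":0,"wx":0,"wy":0,"wz":0,"hand":10},{"x":0,"y":0,"z":0,"wx":0,"wy":0,"wz":0,"hand":10},{"x":0,"y":0,"z":0,"wx":0,"wy":0,"wz":0,"hand":10}]'

```text
t: 7.2
tool_pos: [0.5683, -0.2055, 0.147]
eef_rot: [179.9, 0.1, 86.1]
force: [0.1, -3.4, 5.8]
opening: 0.0179
gripper_force: 27.8
```

>>> apply_moves --commands '[{"x":0,"y":0,"z":0,"wx":0,"wy":0,"wz":0,"hand":10},{"x":0,"y":0,"z":0,"wx":0,"wy":0,"wz":0,"hand":10},{"x":0,"y":0,"z":0,"wx":0,"wy":0,"wz":0,"hand":10},{"x":0,"y":0,"z":0,"wx":0,"wy":0,"wz":0,"hand":10},{"x":0,"y":0,"z":0,"wx":0,"wy":0,"wz":0,"hand":10}]'

```text
t: 7.7
tool_pos: [0.5683, -0.2055, 0.147]
eef_rot: [179.9, 0.1, 86.1]
force: [0.8, -4.7, 5.7]
opening: 0.0181
gripper_force: 27.8
```

>>> apply_moves --commands '[{"x":0,"y":0,"z":0,"wx":0,"wy":0,"wz":0,"hand":10},{"x":0,"y":0,"z":0,"wx":0,"wy":0,"wz":0,"hand":10},{"x":0,"y":0,"z":0,"wx":0,"wy":0,"wz":0,"hand":10}]'

```text
t: 8.0
tool_pos: [0.5683, -0.2055, 0.147]
eef_rot: [179.9, 0.1, 86.1]
force: [-0.1, -4.6, 5.6]
opening: 0.0176
gripper_force: 27.8
```

>>> apply_moves --commands '[{"x":6.3,"y":0,"z":0.2,"wx":0,"wy":0,"wz":0,"hand":10},{"x":12.6,"y":0,"z":0.9,"wx":0,"wy":0,"wz":0,"hand":10},{"x":18.8,"y":0,"z":2,"wx":0,"wy":0,"wz":0,"hand":10},{"x":24.9,"y":0,"z":3.5,"wx":0,"wy":0,"wz":0,"hand":10},{"x":30.9,"y":0,"z":5.5,"wx":0,"wy":0,"wz":0,"hand":10}]'

```text
t: 8.5
tool_pos: [0.5702, -0.1744, 0.1409]
eef_rot: [180.0, 0.0, 86.0]
force: [0.5, -4.6, 0.7]
opening: 0.0177
gripper_force: 27.3
```

>>> apply_moves --commands '[{"x":5.8,"y":0,"z":2.3,"wx":0,"wy":0,"wz":0,"hand":10},{"x":11.5,"y":0,"z":5.1,"wx":0,"wy":0,"wz":0,"hand":10},{"x":16.9,"y":0,"z":8.2,"wx":0,"wy":0,"wz":0,"hand":10},{"x":22,"y":0,"z":12,"wx":0,"wy":0,"wz":0,"hand":10},{"x":27,"y":0,"z":16,"wx":0,"wy":0,"wz":0,"hand":10}]'

```text
t: 9.0
tool_pos: [0.5719, -0.1465, 0.1248]
eef_rot: [-180.0, -0.0, 86.0]
force: [-1.4, -2.3, 4.6]
opening: 0.0177
gripper_force: 28.3
```

>>> apply_moves --commands '[{"x":2,"y":0,"z":1.5,"wx":0,"wy":0,"wz":0,"hand":10},{"x":4,"y":0,"z":3,"wx":0,"wy":0,"wz":0,"hand":10},{"x":4,"y":0,"z":3,"wx":0,"wy":0,"wz":0,"hand":10}]'

```text
t: 9.3
tool_pos: [0.5721, -0.1427, 0.1215]
eef_rot: [-180.0, -0.0, 86.0]
force: [1.7, -0.7, -1.3]
opening: 0.0179
gripper_force: 27.6
```

```bash
cat > chk.py <<'E'
from h import *;from plant import robot
import cv2,sys
f=robot.grab_frame("wrist");cv2.imwrite(sys.argv[1],f["img"][:,:,::-1])
th=np.linspace(0,2*np.pi,90)
for a in(.5,.6,.65,.7):
    c=pts([.5679,-.2118,-.0643,a])[4]
    q=proj(f,c+.016*np.c_[0*th,np.cos(th),np.sin(th)]);print(a,q[:,1].min().round(),q[:,1].max().round())
u=int(q[:,0].mean());g=f["img"][:,u].sum(1).astype(int);print(u,[(i,int(g[i])) for i in range(150,345)if abs(g[i]-g[i-1])>60])
go(robot,pts([.5679,-.2118,-.0643,.7])[4],86.3);print(robot.read_state()["force"])
E
python3 chk.py pics/w5.png
```

```text
0.5 307.0 391.0
0.6 285.0 366.0
0.65 275.0 354.0
0.7 265.0 342.0
323 [(220, 444), (221, 223), (222, 293), (262, 195), (267, 86)]
t 9.35 tcp [ 0.5721 -0.1428  0.1215] [-1.7998e+02 -4.0000e-02  8.6040e+01] shift [-11.2   0.3  -3.6] turn [-0.    -0.001 -0.004]
[ 1.77826567 -1.36543684 -1.3578238 ]
```

View pics/w5.png

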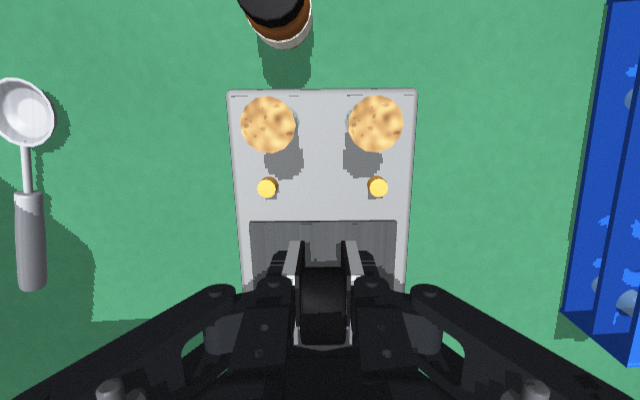

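Disc spans about rows 265–342, consistent with +0.7. The force is low, though, so I'll push a little more to make sure the lever is on the stop.

>>> apply_moves --commands '[{"x":1.5,"y":0,"z":1.3,"wx":0,"wy":0,"wz":0,"hand":10},{"x":3,"y":0,"z":2.5,"wx":0,"wy":0,"wz":0,"hand":10},{"x":4.5,"y":0,"z":3.8,"wx":0,"wy":0,"wz":0,"hand":10},{"x":4.5,"y":0,"z":3.8,"wx":0,"wy":0,"wz":0,"hand":10}]'

```text
t: 9.75
tool_pos: [0.5725, -0.1405, 0.1194]
eef_rot: [180.0, 0.2, 86.0]
force: [-7.1, -13.8, 14.1]
opening: 0.0175
gripper_force: 29.4
```

```bash
python3 chk.py pics/w6.png
```

```text
0.5 314.0 400.0
0.6 292.0 375.0
0.65 282.0 362.0
0.7 271.0 350.0
323 [(224, 355), (225, 225), (226, 293), (260, 208), (268, 81)]
t 9.8 tcp [ 0.5725 -0.1405  0.1194] [1.7996e+02 1.7000e-01 8.6030e+01] shift [-13.5   0.1  -5.7] turn [ 0.001  0.003 -0.005]
[ -6.8048015  -13.25458653  14.00032935]
```

The force is about 19 N along the path, so the lever is on its stop. Releasing and retreating upward.

>>> apply_moves --commands '[{"x":0,"y":0,"z":0,"wx":0,"wy":0,"wz":0,"hand":60},{"x":0,"y":0,"z":0,"wx":0,"wy":0,"wz":0,"hand":60},{"x":0,"y":0,"z":0,"wx":0,"wy":0,"wz":0,"hand":60},{"x":0,"y":0,"z":-15,"wx":0,"wy":0,"wz":0,"hand":60},{"x":0,"y":0,"z":-30,"wx":0,"wy":0,"wz":0,"hand":60}]'

```text
t: 10.3
tool_pos: [0.5725, -0.1383, 0.1491]
eef_rot: [-180.0, -0.0, 86.1]
force: [0.2, -0.7, 0.4]
opening: 0.0599
gripper_force: 0.0
```

>>> apply_moves --commands '[{"x":0,"y":0,"z":-25,"wx":0,"wy":0,"wz":0,"hand":60},{"x":0,"y":0,"z":-50,"wx":0,"wy":0,"wz":0,"hand":60},{"x":-40,"y":0,"z":-75,"wx":0,"wy":0,"wz":0,"hand":60},{"x":-60,"y":0,"z":-75,"wx":0,"wy":0,"wz":0,"hand":60},{"x":-60,"y":0,"z":-75,"wx":0,"wy":0,"wz":0,"hand":60}]'

```text
t: 10.8
tool_pos: [0.5685, -0.2005, 0.2253]
eef_rot: [179.8, 0.1, 85.9]
force: [-0.4, 1.1, -0.4]
opening: 0.0599
gripper_force: 0.0
```

```bash
python3 chk.py pics/w7.png
```

```text
0.5 144.0 191.0
0.6 132.0 179.0
0.65 126.0 173.0
0.7 121.0 167.0
322 [(164, 179), (165, 321), (202, 559), (204, 447), (205, 278), (207, 354), (253, 431), (254, 560), (255, 621), (270, 527), (271, 393), (320, 296)]
t 10.85 tcp [ 0.5684 -0.1991  0.2244] [1.7992e+02 2.0000e-02 8.5950e+01] shift [45.3 -0.1 99.2] turn [ 0.001  0.    -0.006]
[ 0.23121746  0.20139511 -0.22448023]
```

View pics/w7.png

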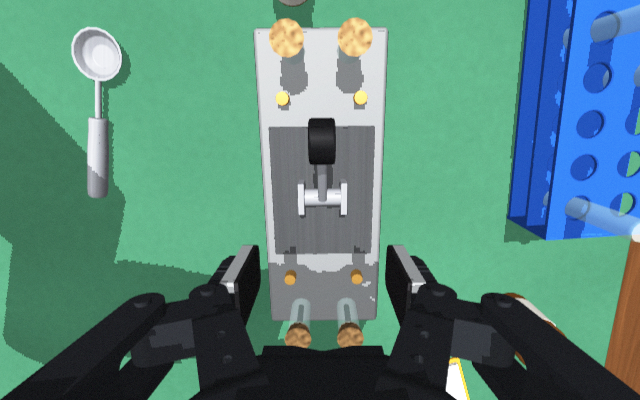

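The knob, free of the gripper, spans rows 118–165 at column 322. That fits 0.7 (predicted 121–167), so the lever is fully over, with the gripper clear above it.

```bash
python3 -c "
from plant import robot
print(robot.sign_off())"
```

```text
the job is handed in; nothing more can be done
None
```

The changeover lever was brought to centre, held there for over 2 s, then pushed fully to its +y stop and released. The job was handed in at about 11 s, with the gripper clear and the on/off box untouched.

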